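Pop a seasoning pot out of the feeder and trap it on the chute

ROBOT

A 6-joint arm with a two-finger parallel gripper is mounted at the origin on the work surface. World frame = base frame: x ahead of the robot, y to its left, z up, the work surface at z = 0. Lengths are in mm, angles in rad, forces in N, time in s.
With the tool pointing down it reaches from about 275 to 750 mm from the base axis. Payload 10.2 kg.
Tool frame: the origin (TCP) lies at the very end of the fingers, on their centre line; the grasp point (between the pads) lies 19 mm behind it; z points along the fingers, y is the direction in which the jaws open and shut (so a half turn about z gives the same grasp; the last joint's range is limited). The gripper opens to 85 mm and grips with 20 to 120 N. Pads are 22 mm wide; open, the fingers measure 114 mm over their backs; the gripper's body (76 mm by 85 mm) begins 54 mm behind the grasp point. The pads swing forward as they close: fully open they stand 13 mm farther back than shut.
Start: joints at [1.069, 0.313, 1.498, -0, 1.331, -0.223], TCP at [144.494, 504.73, 231.294] pointing down, gripper open.
Joint ranges: [-2.94, 2.94], [-0.97, 2.17], [0.19, 2.56], [-1.23, 4.37], [0.02, 3.11], [-2.88, 2.88]. Speed limits (rad/s): [2.39, 2.39, 3.01, 3.14, 3.14, 3.14].

INTERFACE

Orientations are given as a unit quaternion [w, x, y, z].
In Python, from rig import sensors, imaging, ctrl gives the robot as it stands.
- The arm moves only by the shell command python3 -m creep 'ROWS' [FORCE]. ROWS is JSON, a list of rows, each an object with "grip": the finger opening in mm, from 0 to 85.4; "linear": the shift along the tool's x, y, z in mm, a list of three; "rot": the turn, a rotation vector about the tool's x, y, z in rad, a list of three. A call has 1 to 12 rows; each row shifts and turns the commanded pose from where the row before left it, along the tool's axes as they then stand; what a row does not reach is not made up. A row lasts 1/12 s, in which the tool goes at most 41.7 mm and 7.16 degrees, less where a joint would pass 70% of its speed; a pose out of reach is approached as far as the arm can. A call with a gripper value outside its range is refused whole. The fingers move at their own pace and stop on an object; FORCE is the grip in N (left out, the last holds). Time passes only in rows, so rows that do not move let the fingers close. It gives the time, the measured TCP pose, the force and the opening at its end, in the units of the state.
- sensors.sense(): the state, without advancing time (a new reading comes with each control period).
- imaging.capture(name): name is "side" or "top" or "wrist"; returns (picture, depth): 420x560x3 uint8, red, green, blue; 420x560 float32, mm along the optical axis (not along the pixel's ray), 0 where there is no reading.
- imaging.camera_params(name): a dict with "intrinsics" (3x3 intrinsics, pixels), "R" (3x3) and "t" (3): a world point X has camera coordinates R X + t. Camera axes: x right, y down, z forward; pixel columns grow to the right and rows downward; lengths in mm; the calibration is good to about 2 mm. The wrist camera is an equidistant fisheye: a pixel r from the principal point sees the ray r / f radians off the axis. A picture is of the moment at which its call begins: read the wrist's pose just before it. camera_params takes no time and is no camera call; for the wrist camera it gives the pose at the moment of the call.
- ctrl.finish_job(): hands the job in, once; it reports no verdict.
The state is a dict: "time_s": time; "joints": joint angles; "dq": joint speeds; "tau": joint torques, N m; "eef_pos": TCP position; "ee_rot": TCP orientation; "force": force on the tool from outside, world axes, zero at the start; "wrist_torque": the same for the moment, N m; "grip_width": opening from 0.0 (shut) to 1.0 (fully open).
Only numpy, scipy, OpenCV 4.12 (cv2) and the standard library are available. Lean on these libraries where they do the work, as an engineer would, in place of code of your own. Each camera call takes 0.05 s, during which the arm holds its last target.

TASK

Press the sprung key of the pot feeder with one finger so that the lidded pot pops off its ledge, and trap the pot on the sloping chute with the other finger before it slides off the open end. Do not lift the pot or push it out by hand, and leave the other things on the counter where they are. Finish while still holding the pot there: the pot at rest on the chute, stopped by the finger.

Things in the scene. Friction and masses are not known exactly. Their poses are not given: they have to be found in the camera images.
- feeder: Steel pot feeder fixed to the counter, 245 mm long, 118 wide, 88 high. Origin: on the counter below the edge where its flat ledge meets the chute, on their centre line. z up; x down the chute, the way the pot leaves; y to the key's side. Housing 66 mm wide, 88 high, at x = -125 to -60 mm. Ledge 62 mm high, x = -60 to 0. Ledge and chute 54 mm wide inside rails 3 mm thick, 10 mm high.
- key (a joint): How far the feeder's key is pressed down, in m: 0 at rest, 0.014 at its stop. Spring: about 1.5 N at first, about 6.5 N at the stop; it springs back when let go.
- pusher (a joint): How far the feeder's flat pusher plate has come out of the housing, in m. It shoves the pot along feeder +x off the ledge, 2.8 mm for each mm that the key goes down (0 to 0.039). The pot topples onto the chute when the key is about 10 mm down, then slides off within half a second (slippery steel): the other finger must already stand in the chute.
- key_top (a point): Centre of the top of the key, a plain flat plastic pad 44 mm (feeder x) by 40 mm (feeder y) on a block beside the chute, 60 mm from the chute's centre line. Top 66 mm above the counter at rest, 52 mm fully pressed: an equally long finger in the chute then ends 17 mm above the chute's floor, below the top of the pot. Moves with the key.
- chute_catch (a point): Point on the chute's floor, on its centre line abreast of the key: feeder x = 75 mm, y = 0, 35 mm above the counter. A finger standing over it stops the pot. The chute falls at 20 degrees from the ledge (62 mm high, x = 0) to its open end (18 mm high, x = 120 mm).
- pot_center (a point): Centre, half-way up the body, of the round steel pot that waits on the ledge: 50 mm in diameter, 32 mm high, with a knob 12 mm wide and 8 mm high on its lid, about 0.16 kg. z is its axis. At the start its centre is about 25 mm behind the ledge's edge.
- spare_a_center (a point): Centre of an equal lidded pot standing on the counter at the feeder's right: leave alone.
- spare_b_center (a point): Centre of another equal lidded pot standing on the counter at the feeder's right: leave alone.
- spoon: Steel spoon, 170 mm long, lying on the counter on the key's side of the feeder, along its own x: leave alone.
- sauce: Amber sauce bottle, 60 mm in diameter, 170 mm high, origin under its foot: leave alone.
- jar: Clear jar with a steel lid, 68 mm in diameter, 100 mm high, origin under its foot: leave alone.
- bowl: Steel bowl, 120 mm wide, 55 mm high, origin under its foot: leave alone.
- cup: White mug, 76 mm wide, 85 mm high, origin under its foot: leave alone.
Things that resemble listed ones, but are neither listed nor needed, are in the scene too. What is shaped like the part that bears pot_center but yellow is not meant.

How it is judged:
By the outcome, as a careful person would: the job done as asked, in the order asked, and still so for the second after the job is handed in, while the arm keeps its last pose, push and grip.
It also fails if it takes over 29 s, if anything falls off the work surface, if the arm or the gripper's body presses on something with over 40 N, if the wrist force passes 120 N, or if a joint passes its speed limit or range.

## Working session

There is one attempt and no reset: what is moved stays moved. The work goes in short steps, Python scripts to look and compute and a shell command to move; the robot and the scene stay as the last step left them, time stands still between calls to the robot, and variables do not carry over. Pictures are saved under pics/ and viewed, and the job is handed in when it is done.

```bash
mkdir -p pics; ls; cat > h.py <<'E'
import numpy as np, cv2
from rig import sensors, imaging, ctrl
def cap(n,f):
    P=imaging.camera_params(n)
    im,d=imaging.capture(n)
    cv2.imwrite(f'pics/{f}.png',im[:,:,::-1]); np.savez(f'{f}.npz',im=im,d=d,K=P['intrinsics'],R=P['R'],t=P['t'])
def load(f):
    return np.load(f'{f}.npz')
def cloud(f):
    z=load(f);K=z['K'];d=z['d'];h,w=d.shape
    u,v=np.meshgrid(np.arange(w),np.arange(h))
    c=np.stack([(u-K[0,2])/K[0,0]*d,(v-K[1,2])/K[1,1]*d,d],-1)
    X=(c-z['t'])@z['R']
    X[d==0]=np.nan
    return X
E
python3 - <<'E'
from h import *
print(sensors.sense())
cap('top','top0');cap('side','side0')
E
```

```text
pics
{'time_s': 0.0, 'joints': array([ 1.06857805e+00,  3.13493358e-01,  1.49841749e+00,  5.64346557e-06,
        1.33100282e+00, -2.23374077e-01]), 'dq': array([-1.86051282e-03,  3.88447836e-05,  8.91078237e-04,  2.30534260e-03,
        9.96581834e-04,  7.56581621e-04]), 'tau': array([ 1.61609451e-04, -4.12264323e+01, -2.59741366e+01, -1.93275609e-04,
        4.16273688e-03,  5.03389219e-05]), 'eef_pos': array([144.37791388, 504.49869965, 230.72026567]), 'ee_rot': array([-2.36970138e-04,  1.38971479e-01,  9.90296164e-01, -6.16542854e-04]), 'force': array([ 0.14712753, -0.46776894,  0.76327508]), 'wrist_torque': array([-0.06254437, -0.00642903,  0.04410945]), 'grip_width': 0.9997123005422573}
```

View pics/top0.png

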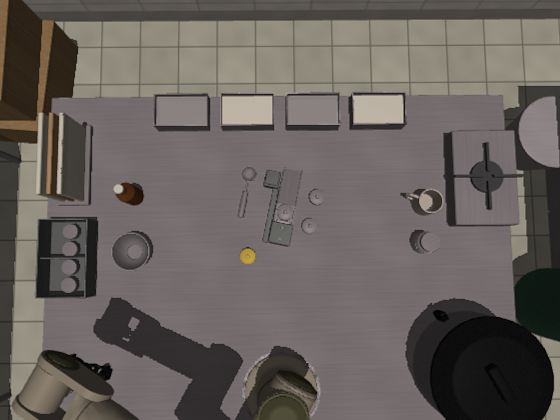

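View pics/side0.png

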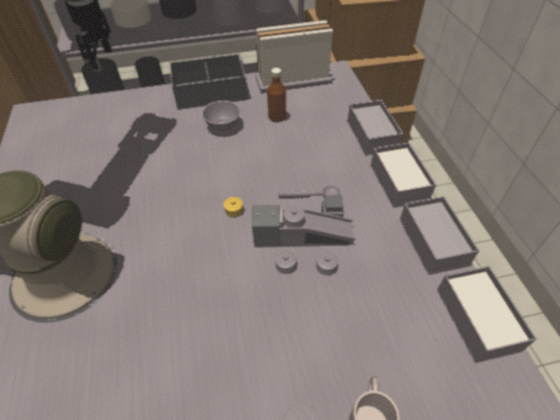

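The top view shows the feeder at (283,205), with its housing at (280,235), the pot on the ledge at (285,213), and the key at (272,179) left of the chute. The spare pots are at (317,197) and (309,226), the spoon at (245,195). The yellow decoy is at (248,256).

```bash
python3 - <<'E'
from h import *
im=load('top0')['im']; c=im[155:260,225:335,::-1]
a=cv2.resize(c,None,fx=5.4,fy=5.4,interpolation=cv2.INTER_CUBIC)
cv2.imwrite('pics/cropt.png',a)
im=load('side0')['im']; c=im[175:285,215:375,::-1]
cv2.imwrite('pics/crops.png',cv2.resize(c,None,fx=5,fy=5,interpolation=cv2.INTER_CUBIC))
for f in('top0','side0'):
    print(f,load(f)['K'].round(1).tolist(), (-load(f)['R'].T@load(f)['t']).round())
X=cloud('top0')
for n,(u,v) in dict(house=(280,238),key=(272,178),knob=(285,212),chute=(292,180),counter=(330,250),sp1=(317,197),sp2=(309,226),yel=(248,256)).items(): print(n,X[v,u].round(1))
X=cloud('side0')
for n,(u,v) in dict(house=(265,212),key=(333,200),knob=(293,214),chute=(330,227),counter=(330,290)).items(): print(n,X[v,u].round(1))
E
```

```text
top0 [[478.6, 0.0, 276.8], [0.0, 478.6, 214.2], [0.0, 0.0, 1.0]] [ 406.   21. 1543.]
side0 [[411.1, 0.0, 278.3], [0.0, 411.1, 210.5], [0.0, 0.0, 1.0]] [ 396. -613.  832.]
house [4.749e+02 4.000e-01 8.690e+01]
key [663.3  22.9  67.4]
knob [552.9 -15.5 100.2]
chute [661.3 -40.7  38.4]
counter [ 438.7 -162.1   -7.1]
sp1 [ 604.2 -118.    50.9]
sp2 [513.9 -92.   40.2]
yel [421.9 100.6  39.5]
house [490.1   2.9  86. ]
key [664.9  19.6  65.3]
knob [551.8 -23.   92.2]
chute [641.3 -39.4  37.1]
counter [ 600.2 -184.1   -3. ]
```

View pics/cropt.png

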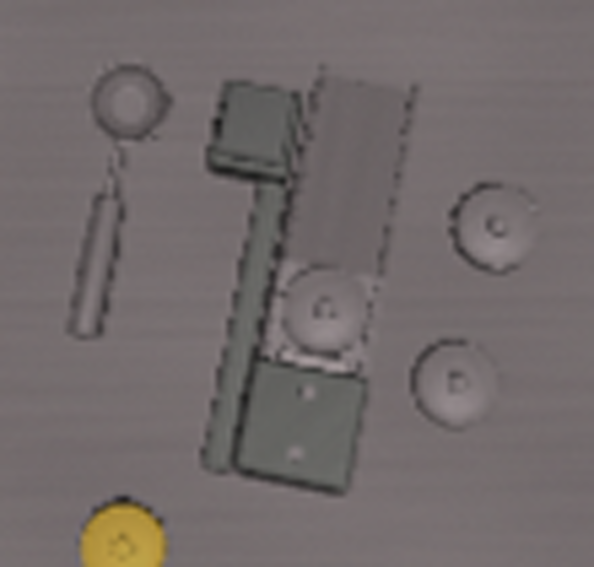

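View pics/crops.png

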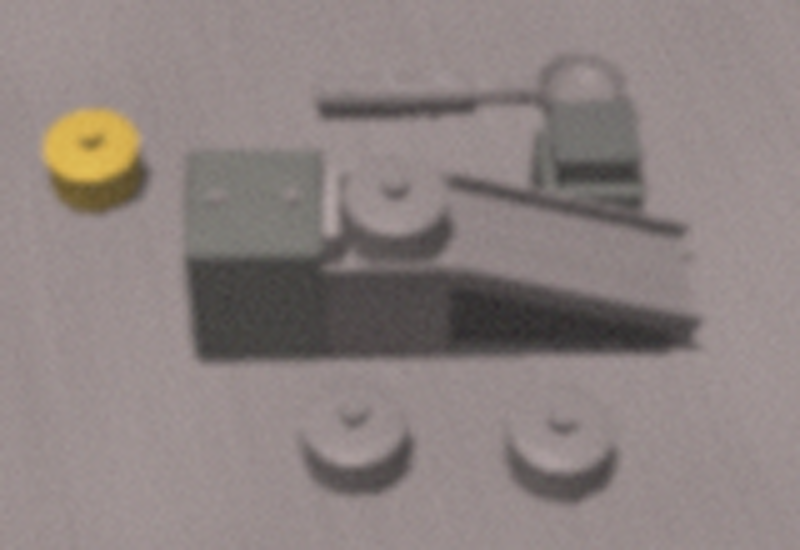

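```bash
cat > fit.py <<'E'
from h import *
from scipy.optimize import least_squares
T=[((-60,33,88),(262,360)),((-60,-33,88),(366,379)),((97,80,66),(228,82)),((97,40,66),(300,93)),((-25,0,102),(324,306))]
S=[((-125,33,88),(188,152)),((-60,33,88),(322,150)),((-60,-33,88),(327,258)),((-125,-33,88),(190,258)),((53,80,66),(555,102)),((97,80,66),(628,102)),((97,40,66),(638,157)),((53,40,66),(558,155)),((-25,0,102),(396,186))]
def proj(z,X):
    c=X@z['R'].T+z['t']; p=c@z['K'].T; return p[:,:2]/p[:,2:]
def W(p,X):
    c,s=np.cos(p[2]),np.sin(p[2]); X=np.array(X,float)
    return np.c_[p[0]+c*X[:,0]-s*X[:,1],p[1]+s*X[:,0]+c*X[:,1],X[:,2]]
zt,zs=load('top0'),load('side0')
def res(p,which='ts'):
    r=[]
    if 't' in which: r.append(proj(zt,W(p,[a for a,_ in T]))-(np.array([b for _,b in T])/5.4+[225,155]-.4))
    if 's' in which: r.append(proj(zs,W(p,[a for a,_ in S]))-(np.array([b for _,b in S])/5+[215,175]-.4))
    return np.vstack(r).ravel()
if __name__=='__main__':
  for w in('ts','t','s'):
    s=least_squares(res,[580,-20,-.2],args=(w,),loss='soft_l1'); print(w,s.x.round(3)); print(res(s.x,w).reshape(-1,2).round(1).tolist())
    print('catch',W(s.x,[(75,0,35),(75,60,66),(75,30,60)]).round(1).tolist())
E
python3 fit.py
```

```text
ts [ 5.80125e+02 -2.50480e+01 -1.89000e-01]
[[0.7, -0.4], [2.8, -0.1], [1.1, -0.2], [0.4, -0.0], [2.0, -0.2], [-0.4, -0.3], [-0.1, -0.8], [-0.2, -0.6], [-1.1, 0.3], [-2.2, -0.9], [0.7, -1.5], [0.8, -0.4], [-1.1, 0.5], [0.6, -1.6]]
catch [[653.8, -39.1, 35.0], [665.1, 19.8, 66.0], [659.4, -9.7, 60.0]]
t [ 5.79171e+02 -2.03760e+01 -2.07000e-01]
[[-1.1, -0.4], [0.9, 0.3], [0.3, -0.3], [-0.5, 0.2], [0.3, 0.1]]
catch [[652.6, -35.8, 35.0], [664.9, 22.9, 66.0], [658.7, -6.4, 60.0]]
s [ 5.80203e+02 -2.70430e+01 -1.95000e-01]
[[-0.1, 0.1], [0.2, -0.3], [-0.0, -0.1], [-1.0, 0.7], [-1.7, -0.3], [1.2, -0.8], [1.2, 0.3], [-0.8, 1.2], [0.8, -1.0]]
catch [[653.8, -41.5, 35.0], [665.4, 17.3, 66.0], [659.6, -12.1, 60.0]]
```

```bash
cat > go.py <<'E'
import sys
from h import *
from scipy.spatial.transform import Rotation as Ro
def plan(x,y,z,yaw):
    s=sensors.sense(); q=s['ee_rot']; R=Ro.from_quat([q[1],q[2],q[3],q[0]]).as_matrix()
    print('tool x,y,z axes (cols)',R.round(3).tolist(),'t',s['time_s'])
    print('linear now',(R.T@(np.array([x,y,z])-s['eef_pos'])).round(1))
    for sg in(1,-1):
        fy=sg*np.array([-np.sin(yaw),np.cos(yaw),0]); zz=np.array([0,0,-1.]); Rt=np.c_[np.cross(fy,zz),fy,zz]
        print('rot',sg,Ro.from_matrix(R.T@Rt).as_rotvec().round(4), 'linear after', (Rt.T@(np.array([x,y,z])-s['eef_pos'])).round(1))
if __name__=='__main__': plan(*map(float,sys.argv[1:]))
E
python3 go.py 659 -9 190 -0.198
```

```text
tool x,y,z axes (cols) [[-0.961, 0.275, -0.001], [0.275, 0.961, -0.001], [0.0, -0.001, -1.0]] t 0.1
linear now [-636.1 -352.    41. ]
rot 1 [-0.0011 -0.0003 -0.0808] linear after [-605.6 -402.3   40.8]
rot -1 [-4.0000e-04  1.7000e-03  3.0608e+00] linear after [605.6 402.3  40.8]
```

```bash
python3 -m creep '[{"grip":46,"linear":[0,0,0],"rot":[0,0,-0.081]},{"grip":46,"linear":[-12,-8,0],"rot":[0,0,0]},{"grip":46,"linear":[-25,-17,0],"rot":[0,0,0]},{"grip":46,"linear":[-25,-17,0],"rot":[0,0,0]},{"grip":46,"linear":[-25,-17,0],"rot":[0,0,0]},{"grip":46,"linear":[-25,-17,0],"rot":[0,0,0]},{"grip":46,"linear":[-25,-17,0],"rot":[0,0,0]},{"grip":46,"linear":[-25,-17,0],"rot":[0,0,0]},{"grip":46,"linear":[-25,-17,0],"rot":[0,0,0]},{"grip":46,"linear":[-25,-17,0],"rot":[0,0,0]},{"grip":46,"linear":[-25,-17,0],"rot":[0,0,0]},{"grip":46,"linear":[-25,-17,0],"rot":[0,0,0]}]'
python3 -m creep '[{"grip":46,"linear":[-25,-17,0],"rot":[0,0,0]},{"grip":46,"linear":[-25,-17,0],"rot":[0,0,0]},{"grip":46,"linear":[-25,-17,0],"rot":[0,0,0]},{"grip":46,"linear":[-25,-17,0],"rot":[0,0,0]},{"grip":46,"linear":[-25,-17,0],"rot":[0,0,0]},{"grip":46,"linear":[-25,-17,0],"rot":[0,0,0]},{"grip":46,"linear":[-25,-17,0],"rot":[0,0,0]},{"grip":46,"linear":[-25,-17,0],"rot":[0,0,0]},{"grip":46,"linear":[-25,-17,0],"rot":[0,0,0]},{"grip":46,"linear":[-25,-17,0],"rot":[0,0,0]},{"grip":46,"linear":[0,0,0],"rot":[0,0,0]},{"grip":46,"linear":[0,0,0],"rot":[0,0,0]}]'
python3 go.py 659 -9 190 -0.198
```

```text
time_s: 1.1
eef_pos: [367.1, 277.4, 231.1]
ee_rot: [-0.0, 0.099, 0.995, -0.0]
force: [0.6, 0.4, -1.1]
grip_width: 0.536
time_s: 2.1
eef_pos: [578.4, 62.0, 230.3]
ee_rot: [-0.001, 0.1, 0.995, 0.0]
force: [-0.4, -0.2, 0.2]
grip_width: 0.539
tool x,y,z axes (cols) [[-0.98, 0.198, -0.002], [0.198, 0.98, 0.0], [0.002, -0.0, -1.0]] t 2.1
linear now [-93.2 -53.6  40.2]
rot 1 [-0.0001 -0.0016 -0.0016] linear after [-93.  -53.7  40.3]
rot -1 [-2.50e-03  1.00e-04  3.14e+00] linear after [93.  53.7 40.3]
```

```bash
python3 - <<'E'
from h import *
cap('wrist','w0'); z=load('w0'); print(z['K'].round(1).tolist(), z['R'].round(3).tolist(), (-z['R'].T@z['t']).round(1))
E
```

```text
[[325.2, 0.0, 284.9], [0.0, 325.2, 207.2], [0.0, 0.0, 1.0]] [[0.199, 0.98, -0.001], [0.942, -0.191, 0.275], [0.27, -0.055, -0.961]] [510.1  75.4 372.1]
```

View pics/w0.png

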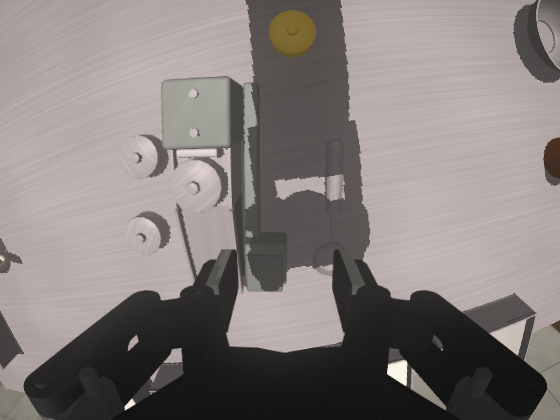

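The wrist view shows the housing at (197,112), the pot's knob at (193,187), the chute below it, and the key in the arm's shadow at (268,248). The finger tips are at (233,252) and (338,252). I'll enlarge it to refine the fit.

```bash
python3 - <<'E'
from h import *
im=load('w0')['im']; c=im[70:220,140:300,::-1]
cv2.imwrite('pics/w0a.png',cv2.resize(c,None,fx=4,fy=4,interpolation=cv2.INTER_CUBIC))
c=cv2.convertScaleAbs(im[180:300,160:300,::-1],alpha=1.8)
cv2.imwrite('pics/w0b.png',cv2.resize(c,None,fx=5,fy=5,interpolation=cv2.INTER_CUBIC))
E
```

```text
(no output)
```

View pics/w0a.png

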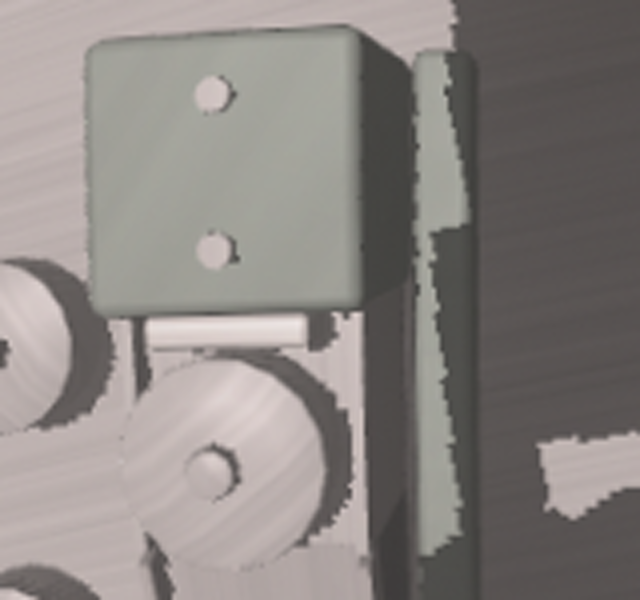

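View pics/w0b.png

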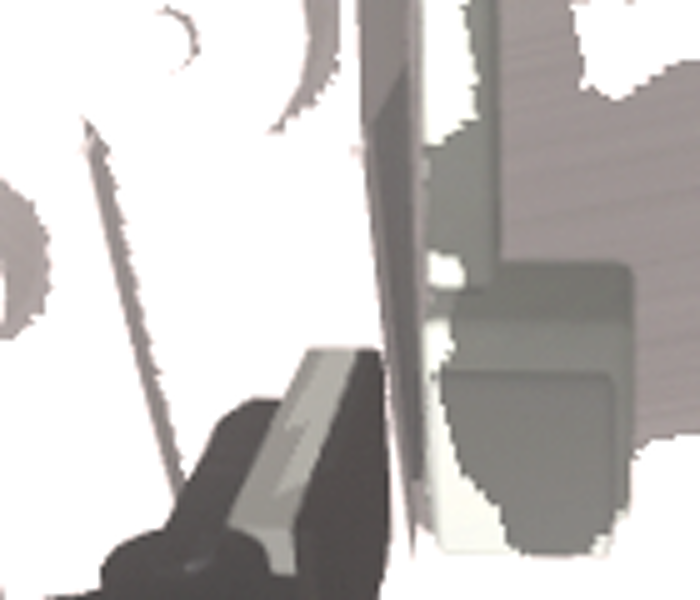

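```bash
cat > fitw.py <<'E'
from fit import *
zw=load('w0')
A=[((-125,-33,88),(88,40)),((-125,33,88),(360,27)),((-60,33,88),(362,308)),((-60,-33,88),(94,312)),((-25,0,102),(210,473))]
B=[((53,80,66),(612,373)),((97,80,66),(608,553)),((53,40,66),(435,373))]
Q=np.array([a for a,_ in A]+[a for a,_ in B],float)
px=np.vstack([np.array([b for _,b in A])/4+[140,70]-.4,np.array([b for _,b in B])/5+[160,180]-.4])
def pw(z,X):
    c=X@z['R'].T+z['t']; th=np.arctan2(np.hypot(c[:,0],c[:,1]),c[:,2]); ph=np.arctan2(c[:,1],c[:,0]); f=z['K'][0,0]
    return np.c_[z['K'][0,2]+f*th*np.cos(ph),z['K'][1,2]+f*th*np.sin(ph)]
rw=lambda p:(pw(zw,W(p,Q))-px).ravel()
if __name__=='__main__':
  s=least_squares(rw,[580,-22,-.2],loss='soft_l1'); print(s.x.round(3)); print(rw(s.x).reshape(-1,2).round(1).tolist())
  print(W(s.x,[(75,0,35),(75,60,66),(75,30,60)]).round(1).tolist())
  # fingertips in tool frame? left tip ~ (233,250) right (340,250)
E
python3 fitw.py
```

```text
[ 5.77392e+02 -2.15540e+01 -2.11000e-01]
[[-2.2, -2.1], [0.9, -3.4], [0.5, -0.3], [-2.4, 0.3], [-0.1, 0.5], [0.9, 1.0], [1.3, 1.6], [-2.4, 0.4]]
[[650.7, -37.3, 35.0], [663.3, 21.4, 66.0], [657.0, -8.0, 60.0]]
```

```bash
python3 -m creep '[{"grip":46,"linear":[-15,-9,0],"rot":[0,0,0]},{"grip":46,"linear":[-25,-14,0],"rot":[0,0,0]},{"grip":46,"linear":[-25,-14,0],"rot":[0,0,0]},{"grip":46,"linear":[-20,-12,10],"rot":[0,0,0]},{"grip":46,"linear":[-7,-4,20],"rot":[0,0,0]},{"grip":46,"linear":[0,0,25],"rot":[0,0,0]},{"grip":46,"linear":[0,0,25],"rot":[0,0,0]},{"grip":46,"linear":[0,0,25],"rot":[0,0,0]},{"grip":46,"linear":[0,0,20],"rot":[0,0,0]},{"grip":46,"linear":[0,0,10],"rot":[0,0,0]},{"grip":46,"linear":[0,0,0],"rot":[0,0,0]},{"grip":46,"linear":[0,0,0],"rot":[0,0,0]}]'
python3 go.py 658 -8 85 -0.205
python3 - <<'E'
from h import *
cap('wrist','w1');cap('side','s1');cap('top','t1')
a=load('s1')['im'][150:270,235:395,::-1]
cv2.imwrite('pics/s1a.png',cv2.resize(a,None,fx=5,fy=5,interpolation=cv2.INTER_CUBIC))
E
```

```text
time_s: 3.15
eef_pos: [658.0, -6.6, 97.2]
ee_rot: [0.0, 0.098, 0.995, -0.0]
force: [0.0, -1.1, -0.0]
grip_width: 0.534
tool x,y,z axes (cols) [[-0.981, 0.196, 0.001], [0.196, 0.981, -0.0], [-0.001, 0.0, -1.0]] t 3.15
linear now [-0.3 -1.4 12.2]
rot 1 [0.0001 0.0006 0.0079] linear after [-0.3 -1.4 12.2]
rot -1 [-9.0000e-04  1.0000e-04 -3.1337e+00] linear after [ 0.3  1.4 12.2]
```

View pics/w1.png

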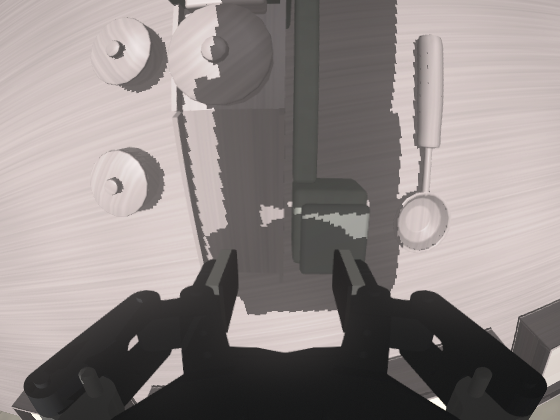

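View pics/s1a.png

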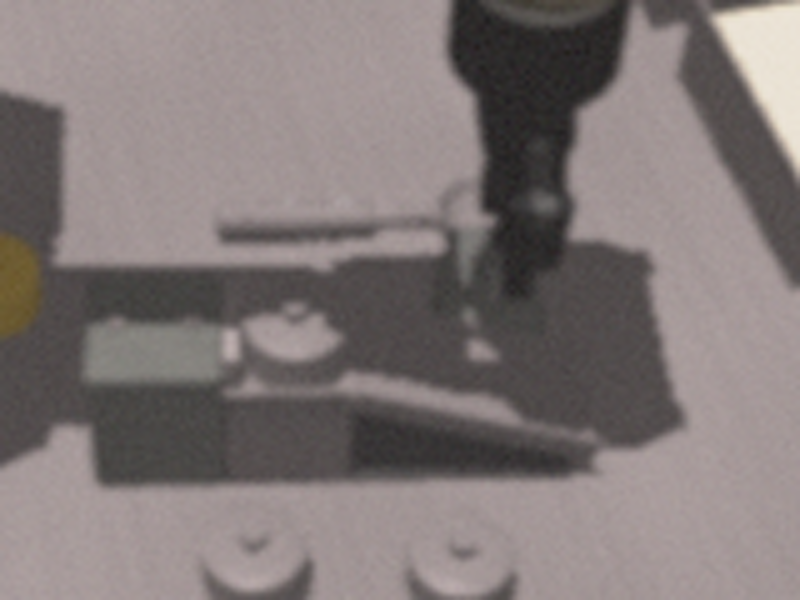

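```bash
python3 - <<'E'
from h import *
im=load('w1')['im']; c=cv2.convertScaleAbs(im[90:290,165:385,::-1],alpha=1.6)
cv2.imwrite('pics/w1b.png',cv2.resize(c,None,fx=3.6,fy=3,interpolation=cv2.INTER_CUBIC))
E
```

```text
(no output)
```

View pics/w1b.png

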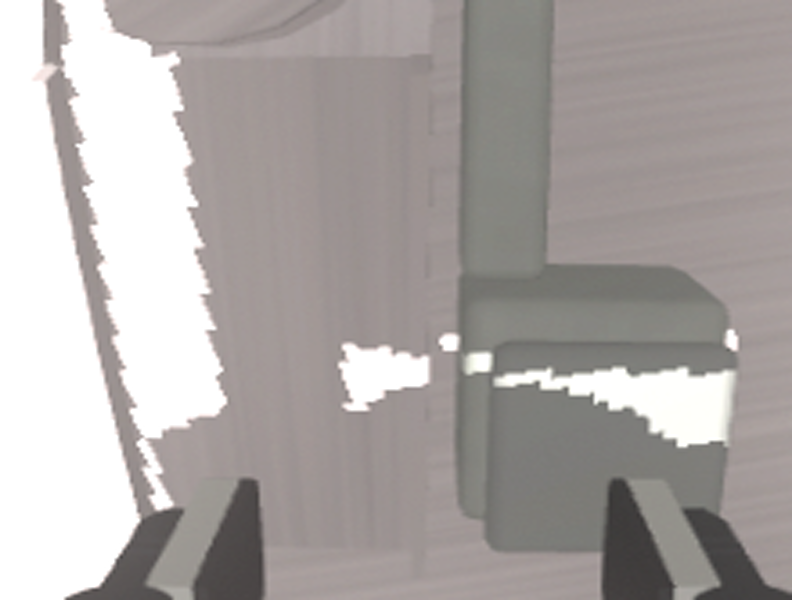

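```bash
python3 - <<'E'
from fitw import *
z=load('w1')
Q=np.array([(53,40,66),(53,80,66),(97,80,66),(97,40,66),(-25,0,102)],float)
px=np.vstack([np.array([(493,343),(737,345),(722,552),(485,552)])/[3.6,3]+[165,90]-.4,[[214,48]]])
r=lambda p:(pw(z,W(p,Q))-px).ravel()
s=least_squares(r,[580,-22,-.2],loss='soft_l1');p=s.x; print(p.round(3)); print(r(p).reshape(-1,2).round(1).tolist())
print(W(p,[(75,0,35),(75,60,66),(75,30,60)]).round(1).tolist())
print('floor corners px', ((pw(z,W(p,[(0,27,62),(0,-27,62),(120,27,18),(120,-27,18)]))-[165,90])*[3.6,3]).round().tolist())
# back-project finger tips (upslope end, inner/outer corner) at assumed heights
C=-z['R'].T@z['t']
for zz in(97,102):
  for u,v in [(250,480),(215,480),(618,480),(655,480)]:
    a=np.array([u,v])/[3.6,3]+[165,90]-[z['K'][0,2],z['K'][1,2]]; th=np.hypot(*a)/z['K'][0,0]; ph=np.arctan2(a[1],a[0])
    d=z['R'].T@[np.sin(th)*np.cos(ph),np.sin(th)*np.sin(ph),np.cos(th)]; X=C+d*(zz-C[2])/d[2]
    c,q=np.cos(p[2]),np.sin(p[2]); e=X[:2]-p[:2]; print(zz,(u,v),X.round(1),'feeder',(c*e[0]+q*e[1]).round(1),(-q*e[0]+c*e[1]).round(1))
E
```

```text
[ 5.78062e+02 -2.19810e+01 -2.07000e-01]
[[-0.0, -0.1], [2.6, 0.0], [-0.4, 0.5], [0.2, 1.2], [-0.7, -1.0]]
[[651.5, -37.4, 35.0], [663.8, 21.3, 66.0], [657.6, -8.1, 60.0]]
floor corners px [[410.0, 49.0], [59.0, 56.0], [410.0, 545.0], [159.0, 540.0]]
97 (250, 480) [645.7 -29.2  97. ] feeder 67.6 6.8
97 (215, 480) [644.8 -33.9  97. ] feeder 67.8 2.1
97 (618, 480) [655.3  18.8  97. ] feeder 67.1 55.8
97 (655, 480) [656.3  23.7  97. ] feeder 67.2 60.8
102 (250, 480) [643.7 -28.  102. ] feeder 65.4 7.7
102 (215, 480) [642.8 -32.5 102. ] feeder 65.6 3.1
102 (618, 480) [652.9  18.3 102. ] feeder 65.0 54.9
102 (655, 480) [654.   23.1 102. ] feeder 65.0 59.7
```

The three views agree to about 3 mm (the side view is the outlier in y). The fingertips sit over the chute at y≈0 to 7 and over the key at y≈55 to 61, x≈66 at their upslope face. Both are within tolerance, so I descend onto the key.

```bash
python3 -m creep '[{"grip":46,"linear":[0,-1,5],"rot":[0,0,0]},{"grip":46,"linear":[0,-1,8],"rot":[0,0,0]},{"grip":46,"linear":[0,0,8],"rot":[0,0,0]},{"grip":46,"linear":[0,0,6],"rot":[0,0,0]},{"grip":46,"linear":[0,0,3],"rot":[0,0,0]},{"grip":46,"linear":[0,0,0],"rot":[0,0,0]}]'
python3 -m creep '[{"grip":46,"linear":[0,0,2],"rot":[0,0,0]},{"grip":46,"linear":[0,0,2],"rot":[0,0,0]},{"grip":46,"linear":[0,0,0],"rot":[0,0,0]}]'
python3 -m creep '[{"grip":46,"linear":[0,0,2],"rot":[0,0,0]},{"grip":46,"linear":[0,0,2],"rot":[0,0,0]},{"grip":46,"linear":[0,0,0],"rot":[0,0,0]}]'
python3 - <<'E'
from h import *
cap('wrist','w2')
c=load('w2')['im'][0:290,130:400,::-1]
cv2.imwrite('pics/w2b.png',cv2.resize(cv2.convertScaleAbs(c,alpha=1.5),None,fx=2,fy=2))
E
```

```text
time_s: 3.8
eef_pos: [657.0, -9.0, 65.1]
ee_rot: [-0.001, 0.099, 0.995, 0.0]
force: [0.4, -0.9, 0.5]
grip_width: 0.545
time_s: 4.05
eef_pos: [657.7, -9.1, 62.4]
ee_rot: [0.0, 0.099, 0.995, -0.0]
force: [0.4, -0.4, 1.8]
grip_width: 0.541
time_s: 4.3
eef_pos: [657.8, -9.1, 58.3]
ee_rot: [0.0, 0.099, 0.995, 0.0]
force: [1.4, -0.8, 2.8]
grip_width: 0.541
```

View pics/w2b.png

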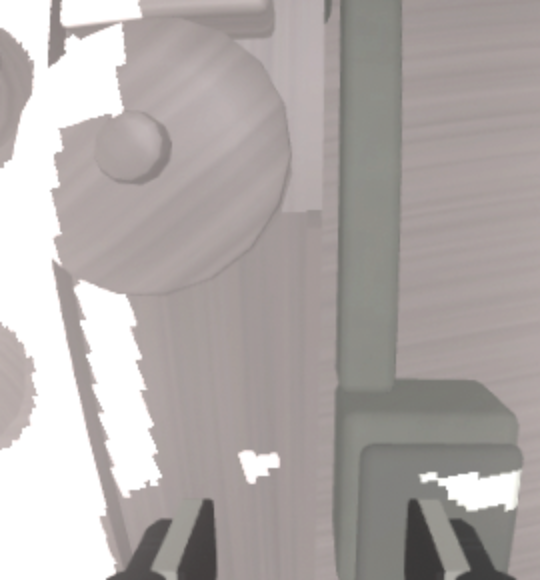

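The finger is on the key pad (picture (440,520)), the pusher has started moving the pot (knob at (133,147)), and the chute finger stands in the chute (195,530). Next I press through to the stop.

```bash
python3 -m creep '[{"grip":46,"linear":[0,0,3],"rot":[0,0,0]},{"grip":46,"linear":[0,0,3],"rot":[0,0,0]},{"grip":46,"linear":[0,0,3],"rot":[0,0,0]},{"grip":46,"linear":[0,0,0],"rot":[0,0,0]}]'
python3 - <<'E'
from h import *
cap('wrist','w3')
c=load('w3')['im'][0:290,130:400,::-1]
cv2.imwrite('pics/w3b.png',cv2.resize(cv2.convertScaleAbs(c,alpha=1.5),None,fx=2,fy=2))
E
```

```text
time_s: 4.68
eef_pos: [657.9, -9.1, 49.8]
ee_rot: [0.001, 0.099, 0.995, 0.0]
force: [-0.1, 0.1, 5.5]
grip_width: 0.537
```

View pics/w3b.png

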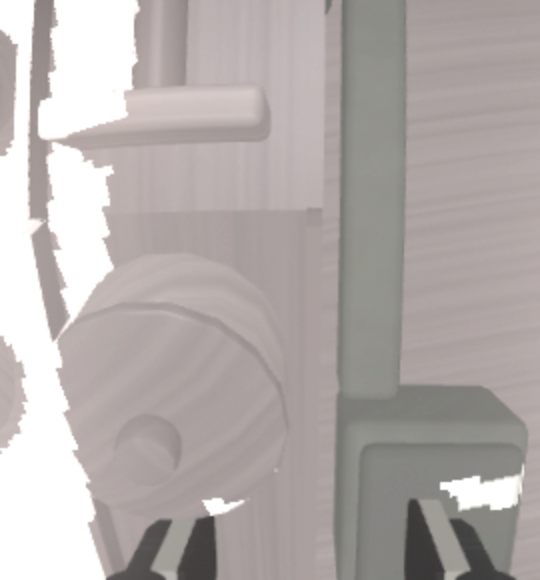

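The pot has toppled onto the chute and lies against the finger (knob at about (148,445), finger at (190,530)). I'll hold and check that it stays at rest.

```bash
python3 -m creep '[{"grip":46,"linear":[0,0,0],"rot":[0,0,0]},{"grip":46,"linear":[0,0,0],"rot":[0,0,0]},{"grip":46,"linear":[0,0,0],"rot":[0,0,0]},{"grip":46,"linear":[0,0,0],"rot":[0,0,0]},{"grip":46,"linear":[0,0,0],"rot":[0,0,0]},{"grip":46,"linear":[0,0,0],"rot":[0,0,0]},{"grip":46,"linear":[0,0,0],"rot":[0,0,0]},{"grip":46,"linear":[0,0,0],"rot":[0,0,0]},{"grip":46,"linear":[0,0,0],"rot":[0,0,0]},{"grip":46,"linear":[0,0,0],"rot":[0,0,0]}]'
python3 - <<'E'
from h import *
cap('wrist','w4');cap('side','s4')
c=load('w4')['im'][0:290,130:400,::-1]
a=cv2.resize(cv2.convertScaleAbs(c,alpha=1.3),None,fx=2,fy=2)
cv2.imwrite('pics/w4b.png',a)
a=load('s4')['im'][150:270,235:395,::-1]
cv2.imwrite('pics/s4a.png',cv2.resize(a,None,fx=5,fy=5,interpolation=cv2.INTER_CUBIC))
d=np.abs(load('w4')['im'].astype(int)-load('w3')['im'])[0:270,130:400]; print('diff w3-w4',d.mean(),np.percentile(d,99.5))
E
```

```text
time_s: 5.57
eef_pos: [657.9, -9.1, 49.8]
ee_rot: [0.001, 0.099, 0.995, 0.0]
force: [-0.1, 0.5, 5.5]
grip_width: 0.534
diff w3-w4 0.5233516232281664 10.0
```

View pics/w4b.png

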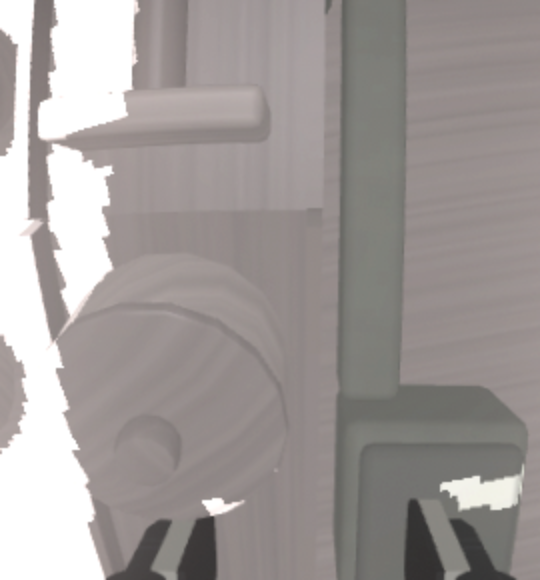

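View pics/s4a.png

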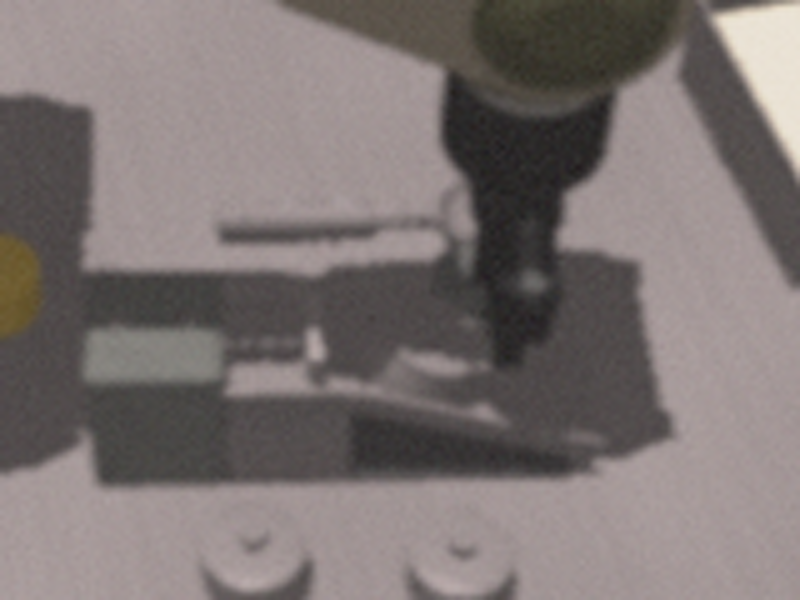

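The pot lies flat on the chute below the ledge edge, stopped by the finger. It has not moved for 0.9 s, and the spares and spoon are undisturbed, so I'm handing in.

```bash
python3 -c "
from rig import ctrl; print(ctrl.finish_job())"
```

```text
the job is handed in; nothing more can be done
None
```

I stood one finger in the chute and one on the key at a 46 mm opening, then pressed. The pusher shoved the pot off its ledge, and it slid down the chute and stopped against the finger. I handed the job in at about 5.7 s, still holding that pose.

- **Pot at rest:** wrist pictures 0.9 s apart matched, apart from what I take to be image noise. The arm's pose was the same in both, and the pot lay flat on the chute against the finger.
- **Key:** the push was steady at 5.5 N, so I judge the key about 12 mm down, not at its 14 mm stop. That was enough to release the pot.
- **Other things:** the spare pots and spoon looked unmoved in the last side view. I did not look at the sauce bottle, jar, bowl and cup again, but the arm's path stayed clear of them.
- **Disagreement:** the side camera put the feeder about 4–6 mm further to the robot's right than the top and wrist cameras. I used the top and wrist estimate, and the finger contacts bore it out.

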